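# Put the microscope optics away

## Task

Put the microscope parts away: stand the blue-ringed objective in the blue tray, the yellow-ringed objective in the yellow tray and the black eyepiece in the white tray, each upright and flat on the tray floor just as it stands on the bench, and press the green slide box fully home, label up, into the cutout of the black case. Set the parts down without dropping them, and leave the oil bottle and the dish standing where they are.

Things in the scene. Friction and masses are not known exactly. Their poses are not given: they have to be found in the camera images.
- objective_blue: Microscope objective with blue rings: a bright steel barrel standing upright on the bench, 56 mm tall, diameter 28 mm up to 44 mm height, above that tapering to a 12 mm lens nose at the top; blue rings round the barrel, the tapered nose blue too; about 0.12 kg. Origin: centre of its underside; z up along the barrel; its yaw does not matter.
- objective_yellow: Microscope objective with yellow rings: a bright steel barrel standing upright on the bench, 56 mm tall, diameter 28 mm up to 44 mm height, above that tapering to a 12 mm lens nose at the top; yellow rings round the barrel, the tapered nose yellow too; about 0.12 kg. Origin: centre of its underside; z up along the barrel; its yaw does not matter.
- eyepiece: Microscope eyepiece: black, standing upright on the bench, 52 mm tall: a wide rubber eyecup below (diameter 40 mm, 18 mm high) and above it a straight black tube (diameter 30 mm, from 18 to 52 mm height) with a steel band; about 0.10 kg. Origin: centre of its underside; z up; its yaw does not matter.
- slide_box: Closed rigid green plastic slide box with a dark seam and a white label on its top, 26 mm wide (its x), 80 mm long (its y), 24 mm high, about 0.07 kg, lying flat on the bench at any yaw. Origin: centre of its underside. Either way round fits the case.
- tray_blue: Blue plastic tray, fixed to the bench, open on top: 70 mm square outside, 62 mm square inside, walls 4 mm thick and 22 mm high, floor 4 mm thick. Origin: centre of its underside; x and y along its sides, z up.
- tray_yellow: Yellow plastic tray, fixed to the bench, open on top: 70 mm square outside, 62 mm square inside, walls 4 mm thick and 22 mm high, floor 4 mm thick. Origin: centre of its underside; x and y along its sides, z up.
- tray_white: White plastic tray, fixed to the bench, open on top: 80 mm square outside, 72 mm square inside, walls 4 mm thick and 22 mm high, floor 4 mm thick. Origin: centre of its underside; x and y along its sides, z up.
- case: Slick black insert, red floor, fixed; in mm: 72 (x) x 124 (y), 21 high. Cutout, long in y: 30 x 86, floor at 3; from 9 up it slopes out to 42 x 98. 46 wide finger notches mid sides, down to floor. 4 sprung side catches: unpressed the box, or one end of it, stays up to 9 too high; 10 to 15 N on the middle of its top sends it home (underside at 3, top at 27). Origin: underside centre.
- oil_bottle: Small amber immersion-oil bottle with a black cap, diameter 30 mm, 56 mm tall, loose, standing beyond the work; to be left alone. Origin: centre of its underside.
- petri_dish: Closed pale culture dish with a brown-orange disc on its lid, diameter 63 mm, 18 mm high, loose, beyond the work; to be left alone. Origin: centre of its underside.

How it is judged:
By the outcome, as a careful person would: the job done as asked, in the order asked, and still so for the second after the job is handed in, with the robot touching nothing.
It also fails if it takes over 106 s, if anything falls off the work surface, if the arm or the gripper's body presses on something with over 40 N, if the wrist force passes 120 N, or if a joint passes its speed limit or range.

## Robot

A 7-joint arm with a two-finger parallel gripper is mounted at the origin on the work surface. World frame = base frame: x ahead of the robot, y to its left, z up, the work surface at z = 0. Lengths are in m, angles in rad, forces in N, time in s.
With the tool pointing down it reaches from about 0.4 to 0.85 m from the base axis. Payload 4.5 kg.
Tool frame: the origin (TCP) lies at the very end of the fingers, on their centre line; the grasp point (between the pads) lies 19 mm behind it; z points along the fingers, y is the line along which they close (so a half turn about z gives the same grasp; the last joint's range is limited). The gripper opens to 88 mm and grips with 3 to 60 N. Pads are 18 mm wide; open, the fingers measure 123 mm over their backs; the gripper's body (75 mm by 187 mm) begins 45 mm behind the grasp point.
Start: joints at [1.222, 0.689, -0.195, 1.565, 0.157, 0.902, -0.215], TCP at [0.233, -0.58, 0.239] pointing down, gripper open.
Joint ranges: [-3.01, 3.01], [-0.46, 2.08], [-1.47, 1.51], [0.13, 2.56], [-1, 4.14], [0.04, 2.09], [-2.66, 2.66]. Speed limits (rad/s): [2.57, 2.57, 3.14, 3.14, 3.14, 3.14, 3.14].

## Interface

Orientations are given as a unit quaternion [x, y, z, w].
In Python, from plant import r, optics gives the robot as it stands.
- The arm moves only by the tool servo_tool, never from a script. Its arguments are lists of equal length, an entry for each row: "translation": the shift along the tool's x, y, z in m, a list of three; "turn": the turn, a rotation vector about the tool's x, y, z in rad, a list of three. In form: {"translation": [[dx, dy, dz], ...], "turn": [[rx, ry, rz], ...]}. A call has 1 to 10 rows; each row shifts and turns the commanded pose from where the row before left it, along the tool's axes as they then stand; what a row does not reach is not made up. A row lasts 1/8 s, in which the tool goes at most 62.5 mm and 10.7 degrees, less where a joint would pass 70% of its speed; a pose out of reach is approached as far as the arm can. A call is refused whole if a number of a shift passes 0.0625 or a number of a turn 0.188, either way. A call with a gripper value outside its range is refused whole. "grip" is the opening, from 0 (shut) to 1 (fully open), set as the call begins (left out, the last holds). The fingers move at their own pace and stop on an object; "grip_force" is the grip in N (left out, the last holds). Time passes only in rows, so rows that do not move let the fingers close. It gives the time, the measured TCP pose, the force, the opening and the grip force at its end, in the units of the state.
- r.get_state(): the state, without advancing time (a new reading comes with each control period).
- optics.snapshot(name): name is "scene" or "side" or "wrist"; returns a dict with "img" (420x560x3 uint8, red, green, blue), "z_map" (420x560 float32, m along the optical axis (not along the pixel's ray), 0 where there is no reading), "mtx" (3x3 intrinsics, pixels), "R" (3x3) and "t" (3): a world point X has camera coordinates R X + t. Camera axes: x right, y down, z forward; pixel columns grow to the right and rows downward; lengths in m; the calibration is good to about 2 mm. A picture is of the moment at which its call begins.
- r.finish_job(): hands the job in; it is judged then, once.
The state is a dict: "clock": time; "q": joint angles; "qd": joint speeds; "joint_torque": joint torques, N m; "tool_pos": TCP position; "eef_rot": TCP orientation; "contact_force": force on the tool from outside, world axes, zero at the start; "moment": the same for the moment, N m; "opening": opening from 0.0 (shut) to 1.0 (fully open); "finger_force": force on a finger pad.
Only numpy, scipy, OpenCV 4.12 (cv2) and the standard library are available. Lean on these libraries where they do the work, as an engineer would, in place of code of your own. Each camera call takes 0.05 s, during which the arm holds its last target. There are 200 camera calls.

## Working session

There is one attempt and no reset: what is moved stays moved. The work goes in short steps, Python scripts to look and compute and a tool call to move; the robot and the scene stay as the last step left them, time stands still between calls to the robot, and variables do not carry over. Pictures are saved under pics/ and viewed, at most 14 in all, crops included, and the job is handed in when it is done.

Besides the shell and the picture viewer there is one more tool, called after "Request:" as name(argument=value, ...), one argument or row to a line, values as JSON. servo_tool: Moves the arm, as the interface text tells. Its arguments: {"type":"object","properties":{"translation":{"type":"array"},"turn":{"type":"array"},"grip":{"type":"number"},"grip_force":{"type":"number"}},"required":["translation","turn"]}

```bash
ls; mkdir -p pics; python3 - <<'E'
from plant import r, optics
import cv2,numpy as np,pickle
s=r.get_state(); print({k:np.round(v,4) for k,v in s.items()})
for n in ["scene","side","wrist"]:
    d=optics.snapshot(n); pickle.dump(d,open(f"{n}.pkl","wb"))
    cv2.imwrite(f"pics/{n}0.png",d["img"][:,:,::-1]); print(n,np.round(-d["R"].T@d["t"],3),d["mtx"][0],(d["z_map"]>0).mean())
E
```

```text
pics
{'clock': np.float64(0.0), 'q': array([ 1.2218,  0.69  , -0.1945,  1.5664,  0.1573,  0.9025, -0.2151]), 'qd': array([-0.0001,  0.    ,  0.0004,  0.0006,  0.002 , -0.0013,  0.0007]), 'joint_torque': array([-2.00000e-04, -5.27551e+01, -1.26710e+00, -1.53422e+01,
       -5.27000e-02,  6.60000e-03,  2.00000e-04]), 'tool_pos': array([ 0.2332, -0.5792,  0.2379]), 'eef_rot': array([ 9.817e-01,  1.903e-01, -2.000e-04, -9.000e-04]), 'contact_force': array([-0.4061, -0.3991, -0.1038]), 'moment': array([ 0.0154,  0.0494, -0.0053]), 'finger_force': np.float64(0.0), 'opening': np.float64(0.9985)}
scene [ 1.148 -0.357  0.568] [393.58584657   0.         275.9066798 ] 0.9959863945578231
side [0.419 0.723 0.637] [464.41828313   0.         274.14062129] 0.9960034013605442
wrist [ 0.293 -0.554  0.384] [300.72848361   0.         277.74224883] 0.9405314625850341
```

View pics/scene0.png

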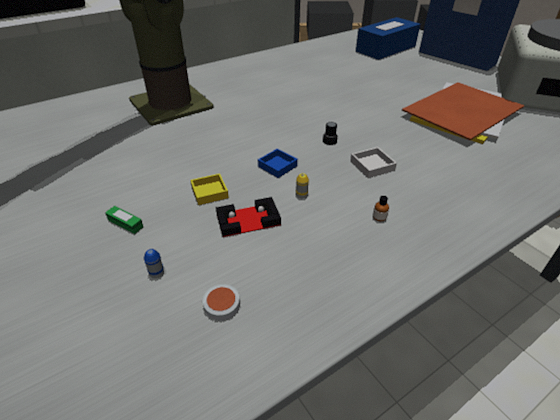

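View pics/side0.png

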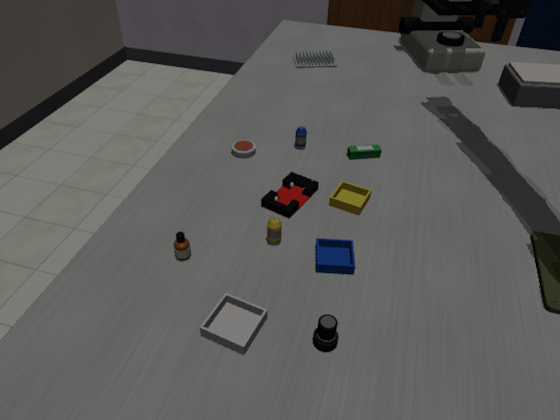

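Scene: blue objective (153,262), yellow objective (302,185), eyepiece (330,132), slide box (124,219), case (248,217), trays blue (278,162), yellow (210,188) and white (373,161), bottle (380,209), dish (221,301). The side view shows the same layout. Next I'll measure the positions from depth.

```bash
cat > h.py <<'E'
import numpy as np,cv2
def pts(d):
    v,u=np.mgrid[0:420,0:560]; z=d["z_map"]; K=d["mtx"]
    c=np.stack([(u-K[0,2])/K[0,0]*z,(v-K[1,2])/K[1,1]*z,z],-1)
    P=(c-d["t"])@d["R"]; P[z<=0]=np.nan
    return P
E
python3 - <<'E'
from h import *; import pickle
res={}
for n in ["scene","side"]:
    d=pickle.load(open(n+".pkl","rb")); P=pts(d)
    hsv=cv2.cvtColor(d["img"],cv2.COLOR_RGB2HSV)
    ok=(P[...,2]>.006)&(P[...,2]<.08)&(P[...,0]>.2)&(P[...,0]<.95)&(P[...,1]>-.7)&(P[...,1]<.5)
    k,lab,st,_=cv2.connectedComponentsWithStats(ok.astype(np.uint8))
    for i in range(1,k):
        if st[i,4]<60: continue
        q=P[lab==i]; 
        t=q[q[:,2]>q[:,2].max()-.006]
        rect=cv2.minAreaRect((q[:,:2]*1000).astype(np.float32))
        cc,rr=cv2.minEnclosingCircle((t[:,:2]*1000).astype(np.float32))
        print(n,st[i],"zmax",round(q[:,2].max(),4),"rect",np.round(rect[0],1),np.round(rect[1],1),round(rect[2],1),"top",np.round(cc,1),round(rr,1),np.round(np.median(d["img"][lab==i],0)))
    g=P[300:,100:450]
    b=(abs(P[...,2])<.006)&(P[...,0]>.3)&(P[...,0]<.9)&(abs(P[...,1])<.4); print("bench z",np.nanmedian(P[b][:,2]))
E
```

```text
scene [322 122  15  22 257] zmax 0.0562 rect [456.8 272. ] [38.5 34.1] 22.3 top [454.2 275.3] 17.2 [10. 10. 10.]
scene [350 147  47  30 589] zmax 0.0246 rect [602.9 290.7] [84.6 83.1] 80.7 top [603.8 290.7] 55.4 [70. 68. 68.]
scene [257 149  40  28 488] zmax 0.0254 rect [474.7  91.8] [72.9 73.7] 12.7 top [474.6  90.5] 48.2 [ 8. 24. 56.]
scene [190 174  38  30 516] zmax 0.0249 rect [475.  -95.9] [70.4 74.1] 78.2 top [475.  -95.5] 47.8 [84. 69. 17.]
scene [295 174  14  23 262] zmax 0.0583 rect [602.3  71.4] [28.4 21.6] 47.4 top [599.4  74.4] 9.8 [78. 68. 44.]
scene [254 197  27  31 508] zmax 0.0245 rect [616.  -29.1] [40.8 75.8] 73.5 top [616.6 -28.9] 40.7 [16. 15. 17.]
scene [372 196  17  25 300] zmax 0.0587 rect [755.4 162.8] [30.4 24.1] 31.9 top [754.5 166.8] 8.1 [78. 62. 35.]
scene [215 204  26  32 498] zmax 0.0242 rect [ 591.5 -109.6] [39.2 75.7] 73.2 top [ 590.4 -109.9] 41.5 [16. 16. 18.]
scene [105 206  38  27 533] zmax 0.0275 rect [ 472.8 -289.4] [81.7 26.9] 25.7 top [ 472.7 -289.5] 41.5 [ 34. 124.  59.]
scene [143 249  20  29 406] zmax 0.0582 rect [ 637.7 -282.1] [28.2 22.7] 8
[... 771 characters left out ...]
side [261 189  39  28 511] zmax 0.0254 rect [612.8 -37.7] [61.2 76.1] 73.5 top [615.6 -29.8] 41.4 [7. 7. 8.]
side [267 217  15  27 338] zmax 0.0595 rect [595.2  78.6] [26.3 22. ] 39.5 top [596.9  76.6] 9.6 [65. 56. 32.]
side [174 231  17  28 366] zmax 0.0596 rect [750.1 168. ] [29.1 28. ] 2.3 top [751.4 166.5] 8.5 [60. 44. 28.]
side [316 238  40  35 762] zmax 0.0258 rect [473.3  91. ] [70.5 74.7] 12.8 top [473.6  91.4] 48.9 [ 8. 21. 48.]
side [ 200  292   68   62 1283] zmax 0.0273 rect [601.8 290.4] [83.  81.5] 80.3 top [601.4 290.7] 56.3 [59. 58. 57.]
side [313 314  26  37 731] zmax 0.0564 rect [452.7 278.7] [39.3 35. ] 14.8 top [452.5 275.7] 15.3 [12. 12. 12.]
bench z 0.0013297270127763015
```

View pics/wrist0.png

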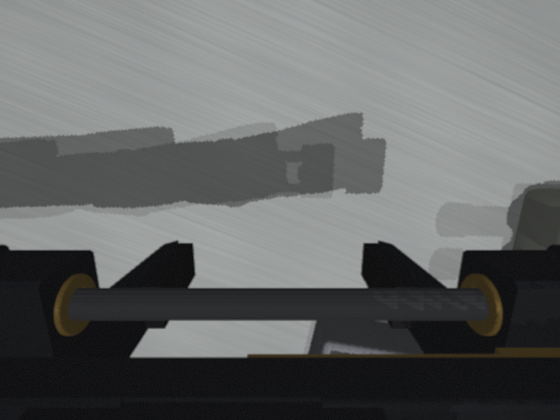

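Everything is located. First I'll turn the tool square to world (yaw 0) and move towards the blue objective.

Request:
servo_tool(
  translation=[
    [0,0,0],
    [0,0,0],
    [0,0,0],
    [0.04,-0.03,0.01],
    [0.04,-0.03,0.01],
    [0.04,-0.03,0.01],
    [0.04,-0.03,0.01],
    [0.04,-0.03,0.01],
    [0.04,-0.03,0.01],
    [0.04,-0.03,0.01],
  ],
  turn=[
    [0,0,0.128],
    [0,0,0.128],
    [0,0,0.127],
    [0,0,0],
    [0,0,0],
    [0,0,0],
    [0,0,0],
    [0,0,0],
    [0,0,0],
    [0,0,0],
  ],
  grip=1,
  grip_force=20,
)

```text
clock: 1.4
tool_pos: [0.5146, -0.3687, 0.1681]
eef_rot: [1.0, -0.0, -0.0, -0.0]
contact_force: [0.8, -0.8, 0.0]
opening: 0.997
finger_force: 0.0
```

Request:
servo_tool(
  translation=[
    [0.04,-0.03,0.02],
    [0.04,-0.03,0.02],
    [0.038,-0.028,0.018],
    [0,0,0],
  ],
  turn=[
    [0,0,0],
    [0,0,0],
    [0,0,0],
    [0,0,0],
  ],
)

```text
clock: 1.9
tool_pos: [0.6344, -0.2754, 0.1083]
eef_rot: [1.0, 0.004, -0.0, -0.003]
contact_force: [-0.6, -0.1, -1.0]
opening: 1.004
finger_force: 0.0
```

```bash
cat >> h.py <<'E'
def look(lo,hi,win,names=("wrist","side","scene")):
    """points between heights lo,hi inside window (x,y,half): bounding circle/rect"""
    from plant import r,optics
    x,y,hw=win
    for n in names:
        d=optics.snapshot(n); P=pts(d)
        m=(P[...,2]>lo)&(P[...,2]<hi)&(abs(P[...,0]-x)<hw)&(abs(P[...,1]-y)<hw)
        q=P[m]
        if len(q)<10: print(n,"few",len(q)); continue
        f=(q[:,:2]*1000).astype(np.float32)
        c,rr=cv2.minEnclosingCircle(f); R=cv2.minAreaRect(f)
        print(n,len(q),"circ",np.round(c,1),round(rr,1),"rect",np.round(R[0],1),np.round(R[1],1),round(R[2],1),"zmax",round(q[:,2].max(),4),"med",np.round(np.median(q,0),4))
        cv2.imwrite(f"pics/last_{n}.png",d["img"][:,:,::-1])
    s=r.get_state(); print(np.round(s["clock"],2),np.round(s["tool_pos"],4),np.round(s["contact_force"],1))
E
python3 -c "
from h import *
look(.045,.07,(.632,-.281,.03)); look(.01,.05,(.632,-.281,.03))"
```

```text
wrist 1002 circ [ 632.7 -282.1] 13.5 rect [ 632.7 -282.1] [25.6 26.2] 1.5 zmax 0.0582 med [ 0.6352 -0.2818  0.0537]
side 71 circ [ 632.4 -281.1] 14.1 rect [ 631.4 -278.6] [25.1 22.5] 15.7 zmax 0.06 med [ 0.6308 -0.2769  0.0529]
scene 164 circ [ 635.8 -282.4] 13.7 rect [ 636.1 -282.7] [23.9 24.2] 38.1 zmax 0.0581 med [ 0.6391 -0.2831  0.0529]
2.05 [ 0.6305 -0.2832  0.1107] [-0.2  0.1  0.8]
wrist 676 circ [ 632.7 -282.3] 14.2 rect [ 632.9 -282. ] [27.5 27.8] 89.7 zmax 0.05 med [ 0.6424 -0.2824  0.0442]
side 160 circ [ 631.7 -280.5] 14.8 rect [ 630. -277.] [28.1 20.9] 19.8 zmax 0.0497 med [ 0.6291 -0.2729  0.0304]
scene 277 circ [ 635.2 -282.4] 14.2 rect [ 639.3 -283.2] [28.2 18.9] 80.0 zmax 0.0498 med [ 0.6444 -0.2839  0.032 ]
2.2 [ 0.6305 -0.2839  0.1114] [ 0.3 -0.1 -0.3]
```

View pics/last_wrist.png

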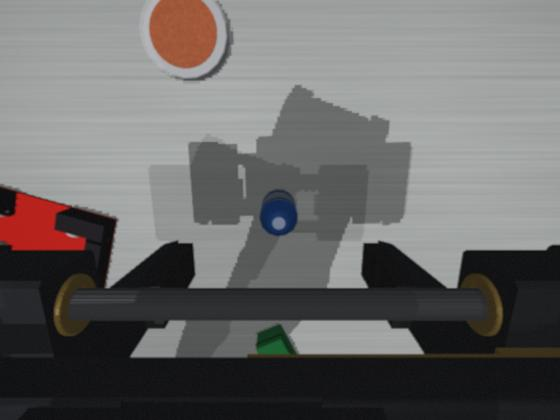

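Wrist view: blue objective at (278,212), between the fingers, measured at (0.6327, -0.282). The commanded TCP is (0.631, -0.282, 0.111), so I'll descend and grip.

Request:
servo_tool(
  translation=[
    [0.002,0,0.02],
    [0,0,0.025],
    [0,0,0.025],
    [0,0,0.02],
    [0,0,0],
  ],
  turn=[
    [0,0,0],
    [0,0,0],
    [0,0,0],
    [0,0,0],
    [0,0,0],
  ],
)

```text
clock: 2.82
tool_pos: [0.6319, -0.2814, 0.0184]
eef_rot: [1.0, -0.0, -0.002, -0.001]
contact_force: [0.1, 0.2, -0.4]
opening: 1.004
finger_force: 0.0
```

Request:
servo_tool(
  translation=[
    [0,0,0],
    [0,0,0],
    [0,0,0],
    [0,0,0],
    [0,0,0],
    [0,0,0],
  ],
  turn=[
    [0,0,0],
    [0,0,0],
    [0,0,0],
    [0,0,0],
    [0,0,0],
    [0,0,0],
  ],
  grip=0,
  grip_force=20,
)

```text
clock: 3.58
tool_pos: [0.6335, -0.2819, 0.0208]
eef_rot: [1.0, -0.0, 0.0, 0.0]
contact_force: [-0.5, -1.0, 0.4]
opening: 0.341
finger_force: 0.2
```

Request:
servo_tool(
  translation=[
    [0,0,0],
    [0,0,0],
    [0,0,0],
    [0,0,-0.01],
    [0,0,-0.03],
    [0,0,-0.03],
    [0,0,-0.03],
  ],
  turn=[
    [0,0,0],
    [0,0,0],
    [0,0,0],
    [0,0,0],
    [0,0,0],
    [0,0,0],
    [0,0,0],
  ],
)

```text
clock: 4.45
tool_pos: [0.6335, -0.2816, 0.1222]
eef_rot: [1.0, 0.0, 0.0, -0.0]
contact_force: [0.8, -0.1, -1.4]
opening: 0.312
finger_force: 20.0
```

Request:
servo_tool(
  translation=[
    [-0.008,-0.02,0],
    [-0.016,-0.037,0],
    [-0.016,-0.037,0],
    [-0.016,-0.037,0],
    [-0.016,-0.037,0],
    [-0.016,-0.037,0],
    [-0.016,-0.037,0],
    [-0.016,-0.037,0],
    [-0.016,-0.037,0],
    [-0.016,-0.037,0],
  ],
  turn=[
    [0,0,0],
    [0,0,0],
    [0,0,0],
    [0,0,0],
    [0,0,0],
    [0,0,0],
    [0,0,0],
    [0,0,0],
    [0,0,0],
    [0,0,0],
  ],
)

```text
clock: 5.7
tool_pos: [0.4814, 0.0726, 0.1213]
eef_rot: [1.0, -0.0, 0.001, -0.0]
contact_force: [-0.2, -0.1, -0.4]
opening: 0.308
finger_force: 20.0
```

Request:
servo_tool(
  translation=[
    [-0.007,-0.02,0],
    [0,0,0.03],
    [0,0,0],
  ],
  turn=[
    [0,0,0],
    [0,0,0],
    [0,0,0],
  ],
)

```text
clock: 6.08
tool_pos: [0.4736, 0.0914, 0.0901]
eef_rot: [1.0, 0.0, -0.001, 0.0]
contact_force: [-0.5, -1.1, -0.5]
opening: 0.311
finger_force: 20.0
```

```bash
python3 -c "
from h import *
look(.018,.032,(.474,.0915,.06)); look(.066,.145,(.474,.0915,.02),['side','scene'])"
```

```text
wrist 1387 circ [477.2  93. ] 46.1 rect [477.4  93. ] [61.4 70. ] 12.6 zmax 0.0237 med [0.4978 0.0945 0.0216]
side 359 circ [473.2  92. ] 49.0 rect [472.9  90.9] [69.3 73.9] 12.4 zmax 0.0266 med [0.4699 0.0978 0.0225]
scene 213 circ [474.9  90.6] 48.7 rect [474.4  91.7] [72.7 72. ] 12.2 zmax 0.0253 med [0.4761 0.0898 0.0217]
6.22 [0.4752 0.0908 0.0915] [-0.   0.4  0. ]
side 74 circ [474.3  92.6] 13.8 rect [474.3  99.1] [13.7 27.7] 89.3 zmax 0.089 med [0.4717 0.1023 0.0778]
scene 359 circ [479.   91.8] 21.1 rect [479.4  91.3] [22.  40.8] 10.8 zmax 0.1388 med [0.4844 0.0898 0.1107]
6.32 [0.4752 0.0908 0.0916] [-1.1  0.  -1.2]
```

View pics/last_side.png

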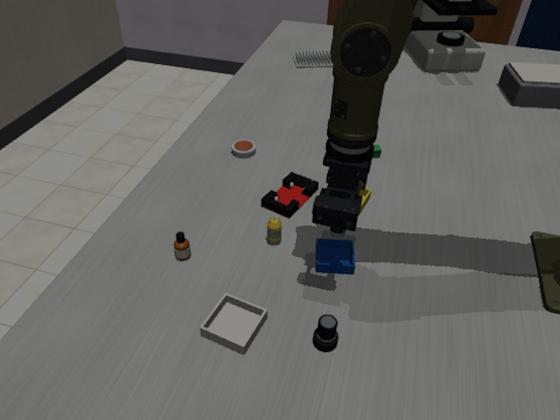

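The objective (around pixel (340,235)) hangs in the gripper, centred over the blue tray at (335,256). I'll lower it gently.

Request:
servo_tool(
  translation=[
    [0,0,0.02],
    [0,0,0.02],
    [0,0,0.015],
    [0,0,0.006],
    [0,0,0.003],
    [0,0,0.001],
    [0,0,0.0005],
    [0,0,0],
  ],
  turn=[
    [0,0,0],
    [0,0,0],
    [0,0,0],
    [0,0,0],
    [0,0,0],
    [0,0,0],
    [0,0,0],
    [0,0,0],
  ],
)

```text
clock: 7.32
tool_pos: [0.4748, 0.0912, 0.0255]
eef_rot: [1.0, -0.0, 0.0, -0.0]
contact_force: [0.2, -1.4, -0.8]
opening: 0.302
finger_force: 20.0
```

Request:
servo_tool(
  translation=[
    [0,0,0.0005],
    [0,0,0.0005],
    [0,0,0],
  ],
  turn=[
    [0,0,0],
    [0,0,0],
    [0,0,0],
  ],
)

```text
clock: 7.7
tool_pos: [0.4747, 0.0912, 0.0246]
eef_rot: [1.0, -0.0, 0.0, -0.0]
contact_force: [0.4, 0.5, 6.0]
opening: 0.31
finger_force: 20.0
```

Contact at 6 N, so it's standing on the floor. Release and retreat.

Request:
servo_tool(
  translation=[
    [0,0,0],
    [0,0,0],
    [0,0,0],
    [0,0,0],
    [0,0,-0.01],
    [0,0,-0.03],
    [0,0,-0.03],
    [0,0,-0.026],
  ],
  turn=[
    [0,0,0],
    [0,0,0],
    [0,0,0],
    [0,0,0],
    [0,0,0],
    [0,0,0],
    [0,0,0],
    [0,0,0],
  ],
  grip=0.7,
)

```text
clock: 8.7
tool_pos: [0.4746, 0.0911, 0.1219]
eef_rot: [1.0, -0.0, 0.0, -0.0]
contact_force: [1.1, 0.7, 0.3]
opening: 0.701
finger_force: 0.0
```

Request:
servo_tool(
  translation=[
    [0.03,0.004,0],
    [0.03,0.004,0],
    [0.03,0.004,0],
    [0.034,0.004,0.0095],
    [0,0,0],
    [0,0,0],
  ],
  turn=[
    [0,0,0],
    [0,0,0],
    [0,0,0],
    [0,0,0],
    [0,0,0],
    [0,0,0],
  ],
  grip=1,
)

```text
clock: 9.45
tool_pos: [0.5974, 0.0752, 0.1109]
eef_rot: [1.0, -0.0, -0.001, 0.0]
contact_force: [0.2, 0.9, 0.2]
opening: 0.995
finger_force: 0.0
```

```bash
python3 -c "
from h import *
look(.045,.07,(.598,.075,.03),['wrist']);look(.035,.07,(.474,.091,.03),['side','scene'])"
```

```text
wrist 980 circ [597.7  75.4] 13.6 rect [597.8  75.4] [25.8 26.4] 1.4 zmax 0.0582 med [0.6001 0.0754 0.0539]
9.5 [0.5972 0.0754 0.111 ] [-1.6 -0.1 -0.3]
side 228 circ [473.5  94. ] 13.5 rect [473.4  94.5] [26.3 22.1] 19.6 zmax 0.0629 med [0.4731 0.0996 0.0525]
scene 68 circ [476.4  87.7] 11.1 rect [475.1  83.6] [11.3 22.1] 72.4 zmax 0.0631 med [0.4793 0.0825 0.05  ]
9.6 [0.5975 0.0755 0.1111] [ 0.7 -0.4 -0.6]
```

View pics/last_side.png

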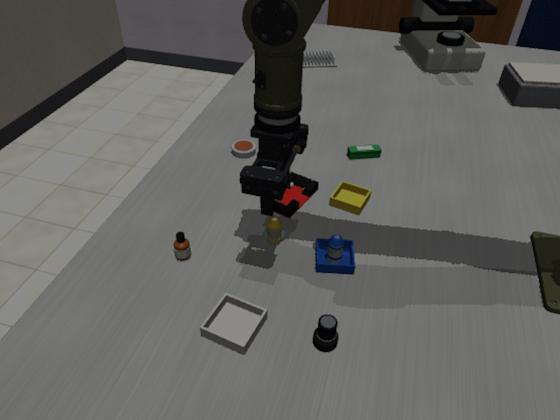

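The blue objective stands upright in the blue tray at (336,247). The yellow one is centred below the gripper, so I'll grip it next.

Request:
servo_tool(
  translation=[
    [0,0,0.02],
    [0,0,0.025],
    [0,0,0.025],
    [0,0,0.02],
    [0,0,0],
  ],
  turn=[
    [0,0,0],
    [0,0,0],
    [0,0,0],
    [0,0,0],
    [0,0,0],
  ],
)

```text
clock: 10.22
tool_pos: [0.5972, 0.0752, 0.0195]
eef_rot: [1.0, 0.0, -0.001, 0.0]
contact_force: [-0.2, 0.0, 0.7]
opening: 0.999
finger_force: 0.0
```

Request:
servo_tool(
  translation=[
    [0,0,0],
    [0,0,0],
    [0,0,0],
    [0,0,0],
    [0,0,0],
    [0,0,0],
    [0,0,0],
    [0,0,0],
    [0,0,0],
  ],
  turn=[
    [0,0,0],
    [0,0,0],
    [0,0,0],
    [0,0,0],
    [0,0,0],
    [0,0,0],
    [0,0,0],
    [0,0,0],
    [0,0,0],
  ],
  grip=0,
  grip_force=20,
)

```text
clock: 11.35
tool_pos: [0.5987, 0.0751, 0.0207]
eef_rot: [1.0, -0.0, 0.0, 0.0]
contact_force: [-0.0, 0.0, -0.9]
opening: 0.309
finger_force: 20.0
```

Request:
servo_tool(
  translation=[
    [0,0,-0.01],
    [0,0,-0.03],
    [0,0,-0.03],
    [0,0,-0.03],
    [-0.016,0.021,0],
    [-0.027,0.0375,0],
    [-0.027,0.0375,0],
    [-0.027,0.0375,0],
    [-0.027,0.0375,0],
    [0,0,0],
  ],
  turn=[
    [0,0,0],
    [0,0,0],
    [0,0,0],
    [0,0,0],
    [0,0,0],
    [0,0,0],
    [0,0,0],
    [0,0,0],
    [0,0,0],
    [0,0,0],
  ],
)

```text
clock: 12.6
tool_pos: [0.4717, -0.0997, 0.1213]
eef_rot: [1.0, -0.004, -0.001, 0.001]
contact_force: [0.9, -0.0, -0.3]
opening: 0.308
finger_force: 20.0
```

Request:
servo_tool(
  translation=[
    [0,0,0.03],
    [0,0,0.03],
    [0,0,0.02],
    [0,0,0.01],
    [0,0,0.004],
    [0,0,0.001],
    [0,0,0.0005],
    [0,0,0.0005],
    [0,0,0.0005],
    [0,0,0],
  ],
  turn=[
    [0,0,0],
    [0,0,0],
    [0,0,0],
    [0,0,0],
    [0,0,0],
    [0,0,0],
    [0,0,0],
    [0,0,0],
    [0,0,0],
    [0,0,0],
  ],
)

```text
clock: 13.85
tool_pos: [0.4748, -0.0959, 0.0246]
eef_rot: [1.0, -0.0, 0.0, 0.0]
contact_force: [-0.6, -0.3, 3.8]
opening: 0.313
finger_force: 20.0
```

Request:
servo_tool(
  translation=[
    [0,0,0],
    [0,0,0],
    [0,0,0],
    [0,0,0],
    [0,0,-0.01],
    [0,0,-0.03],
    [0,0,-0.03],
    [0,0,-0.0255],
  ],
  turn=[
    [0,0,0],
    [0,0,0],
    [0,0,0],
    [0,0,0],
    [0,0,0],
    [0,0,0],
    [0,0,0],
    [0,0,0],
  ],
  grip=0.7,
)

```text
clock: 14.85
tool_pos: [0.4746, -0.0959, 0.1214]
eef_rot: [1.0, -0.0, 0.0, 0.0]
contact_force: [0.2, 0.2, -0.8]
opening: 0.698
finger_force: 0.0
```

Request:
servo_tool(
  translation=[
    [-0.002,-0.021,0],
    [-0.002,-0.041,0],
    [-0.002,-0.041,0],
    [-0.002,-0.041,0],
    [-0.002,-0.041,0],
    [-0.002,-0.041,0],
    [-0.002,-0.041,0],
    [-0.002,-0.041,0],
    [-0.002,-0.041,0],
    [-0.002,-0.023,0],
  ],
  turn=[
    [0,0,0],
    [0,0,0],
    [0,0,0],
    [0,0,0],
    [0,0,0],
    [0,0,0],
    [0,0,0],
    [0,0,0],
    [0,0,0],
    [0,0,0],
  ],
  grip=1,
)

```text
clock: 16.1
tool_pos: [0.454, 0.2791, 0.1203]
eef_rot: [1.0, 0.001, 0.0, -0.001]
contact_force: [0.8, -0.6, -0.3]
opening: 1.006
finger_force: 0.0
```

Request:
servo_tool(
  translation=[
    [0,0,0],
    [0,0,0],
    [0,0,0],
  ],
  turn=[
    [0,0,0],
    [0,0,0],
    [0,0,0],
  ],
)

```text
clock: 16.48
tool_pos: [0.455, 0.2743, 0.1199]
eef_rot: [1.0, -0.001, -0.0, 0.001]
contact_force: [0.1, 0.8, -0.1]
opening: 1.003
finger_force: 0.0
```

```bash
python3 -c "
from h import *
look(.045,.065,(.4535,.2755,.03),['wrist']);look(.035,.07,(.474,-.096,.03),['side','scene'])"
```

```text
wrist 1215 circ [452.9 276.5] 15.0 rect [453.  276.5] [28.5 29.1] 88.3 zmax 0.0544 med [0.4539 0.2765 0.0519]
16.52 [0.455  0.2745 0.1198] [-0.7 -0.9  0. ]
side few 0
scene 158 circ [476.6 -96.1] 14.0 rect [478.2 -97.2] [27.5 21.7] 53.7 zmax 0.0632 med [ 0.4829 -0.0983  0.051 ]
16.62 [0.4549 0.2752 0.1198] [ 0.2 -0.2  0.1]
```

View pics/last_wrist.png

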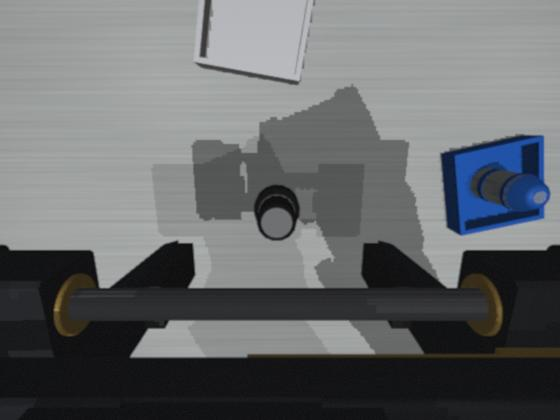

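View pics/last_scene.png

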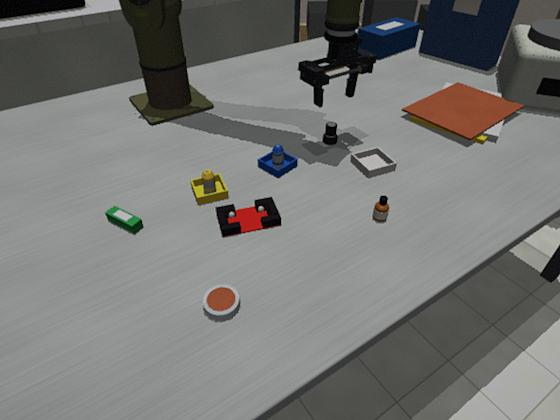

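Wrist view: the eyepiece is centred at (277,213), and the blue objective is upright in its tray. Scene view: the yellow objective is upright in its tray at (208,182). I'll pick up the eyepiece.

Request:
servo_tool(
  translation=[
    [-0.001,0,0.026],
    [0,0,0.025],
    [0,0,0.025],
    [0,0,0.02],
    [0,0,0],
    [0,0,0],
  ],
  turn=[
    [0,0,0],
    [0,0,0],
    [0,0,0],
    [0,0,0],
    [0,0,0],
    [0,0,0],
  ],
)

```text
clock: 17.38
tool_pos: [0.4541, 0.276, 0.0243]
eef_rot: [1.0, -0.0, 0.0, -0.0]
contact_force: [0.3, -0.2, 1.1]
opening: 0.997
finger_force: 0.0
```

Request:
servo_tool(
  translation=[
    [0,0,0],
    [0,0,0],
    [0,0,0],
    [0,0,0],
    [0,0,0],
    [0,0,0],
    [0,0,0],
    [0,0,0],
    [0,0,0],
  ],
  turn=[
    [0,0,0],
    [0,0,0],
    [0,0,0],
    [0,0,0],
    [0,0,0],
    [0,0,0],
    [0,0,0],
    [0,0,0],
    [0,0,0],
  ],
  grip=0,
  grip_force=20,
)

```text
clock: 18.5
tool_pos: [0.4536, 0.2761, 0.0237]
eef_rot: [1.0, -0.0, -0.0, 0.0]
contact_force: [0.7, 0.0, -0.2]
opening: 0.337
finger_force: 20.0
```

Request:
servo_tool(
  translation=[
    [0,0,-0.01],
    [0,0,-0.03],
    [0,0,-0.03],
    [0,0,-0.03],
    [0.02,-0.002,0],
    [0.04,-0.004,0],
    [0.04,-0.004,0],
    [0.035,-0.003,0],
    [0.0145,-0.0015,0],
    [0,0,0],
  ],
  turn=[
    [0,0,0],
    [0,0,0],
    [0,0,0],
    [0,0,0],
    [0,0,0],
    [0,0,0],
    [0,0,0],
    [0,0,0],
    [0,0,0],
    [0,0,0],
  ],
)

```text
clock: 19.75
tool_pos: [0.6038, 0.2903, 0.1239]
eef_rot: [1.0, -0.0, 0.0, 0.0]
contact_force: [-1.0, 0.4, -2.8]
opening: 0.332
finger_force: 20.0
```

Request:
servo_tool(
  translation=[
    [0,0,0.03],
    [0,0,0.03],
    [0,0,0.02],
    [0,0,0.01],
    [0,0,0.004],
    [0,0,0.001],
    [0,0,0.0005],
    [0,0,0.0005],
    [0,0,0.0005],
    [0,0,0],
  ],
  turn=[
    [0,0,0],
    [0,0,0],
    [0,0,0],
    [0,0,0],
    [0,0,0],
    [0,0,0],
    [0,0,0],
    [0,0,0],
    [0,0,0],
    [0,0,0],
  ],
)

```text
clock: 21.0
tool_pos: [0.6034, 0.2907, 0.0277]
eef_rot: [1.0, -0.0, 0.0, -0.0]
contact_force: [-1.1, -0.8, 2.6]
opening: 0.333
finger_force: 20.0
```

Request:
servo_tool(
  translation=[
    [0,0,0],
    [0,0,0],
    [0,0,0],
    [0,0,0],
    [0,0,-0.01],
    [0,0,-0.03],
    [0,0,-0.03],
    [0,0,-0.0225],
    [-0.005,0.02,0],
    [-0.009,0.04,0],
  ],
  turn=[
    [0,0,0],
    [0,0,0],
    [0,0,0],
    [0,0,0],
    [0,0,0],
    [0,0,0],
    [0,0,0],
    [0,0,0],
    [0,0,0],
    [0,0,0],
  ],
  grip=0.7,
)

```text
clock: 22.25
tool_pos: [0.5894, 0.2326, 0.1208]
eef_rot: [1.0, 0.002, 0.001, -0.001]
contact_force: [0.1, -1.7, -0.7]
opening: 0.699
finger_force: 0.0
```

Request:
servo_tool(
  translation=[
    [-0.009,0.04,0],
    [-0.009,0.04,0],
    [-0.009,0.04,0],
    [-0.009,0.04,0],
    [-0.009,0.04,0],
    [-0.009,0.04,0],
    [-0.009,0.04,0],
    [-0.009,0.04,0],
    [-0.009,0.04,0],
    [-0.009,0.04,0],
  ],
  turn=[
    [0,0,0],
    [0,0,0],
    [0,0,0],
    [0,0,0],
    [0,0,0],
    [0,0,0],
    [0,0,0],
    [0,0,0],
    [0,0,0],
    [0,0,0],
  ],
)

```text
clock: 23.5
tool_pos: [0.4992, -0.1709, 0.1205]
eef_rot: [1.0, -0.0, 0.001, 0.0]
contact_force: [0.4, -0.1, -0.3]
opening: 0.696
finger_force: 0.0
```

Request:
servo_tool(
  translation=[
    [-0.009,0.04,0],
    [-0.009,0.04,0],
    [-0.0085,0.04,0],
    [0,0,0],
    [0,0,0],
    [0,0,0],
    [0,0,0],
    [0,0,0],
  ],
  turn=[
    [0,0,0],
    [0,0,0],
    [0,0,0],
    [0,0,-0.147],
    [0,0,-0.15],
    [0,0,-0.15],
    [0,0,0],
    [0,0,0],
  ],
  grip=1,
)

```text
clock: 24.5
tool_pos: [0.4726, -0.2895, 0.1201]
eef_rot: [0.975, 0.22, 0.0, 0.0]
contact_force: [-0.2, 0.7, 0.5]
opening: 0.999
finger_force: 0.0
```

```bash
python3 -c "
from h import *
look(.016,.04,(.472,-.29,.06),['wrist']);look(.035,.07,(.602,.29,.03),['side','scene'])
look(.016,.04,(.603,-.07,.09),['side','scene'])
from plant import r; print(r.get_state()['q'],r.get_state()['eef_rot'])"
```

```text
wrist 2871 circ [ 471.  -289.7] 41.5 rect [ 470.6 -289.5] [79.9 25.7] 24.9 zmax 0.0264 med [ 0.4732 -0.2882  0.0238]
24.55 [ 0.4726 -0.2895  0.12  ] [ 0.   0.6 -0.5]
side 375 circ [602.5 290.6] 15.9 rect [602.4 292.1] [29.2 29.1] 64.8 zmax 0.061 med [0.6006 0.2967 0.0564]
scene 156 circ [605.4 290.5] 16.1 rect [606.  289.8] [28.9 30. ] 14.8 zmax 0.0581 med [0.6093 0.2847 0.0523]
24.65 [ 0.4726 -0.2893  0.1199] [0.3 0.4 0.4]
side 673 circ [591.4 -66.5] 78.3 rect [579.3 -62.6] [129.8 122.5] 72.4 zmax 0.0254 med [ 0.6034 -0.0519  0.0217]
scene 734 circ [589.9 -65.2] 79.4 rect [581.4 -61.9] [124.4 123. ] 72.9 zmax 0.0255 med [ 0.6046 -0.0809  0.0211]
24.75 [ 0.4726 -0.2893  0.1198] [ 0.4 -0.1 -0.4]
[ 0.53119101  0.76990023 -0.10987338  1.88579475  0.1621332   0.49428784
 -0.81526802] [ 9.75196707e-01  2.21339925e-01 -3.11962020e-05  1.38951362e-04]
```

View pics/last_side.png

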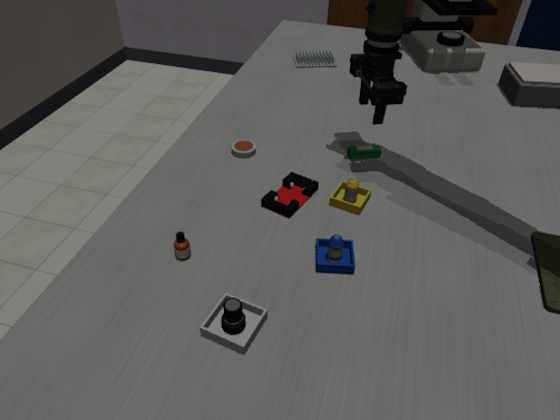

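View pics/last_wrist.png

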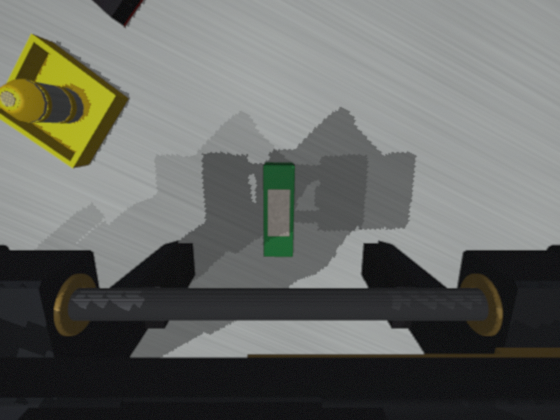

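All three parts stand in their trays: eyepiece (234,316), blue (336,248), yellow (351,190). The wrist view shows the slide box centred at (279,210) and aligned with the fingers, so I'll descend and grip it.

Request:
servo_tool(
  translation=[
    [-0.0016,-0.0007,0.03],
    [0,0,0.03],
    [0,0,0.03],
    [0,0,0.02],
    [0,0,0.007],
    [0,0,0],
    [0,0,0],
  ],
  turn=[
    [0,0,0.006],
    [0,0,0],
    [0,0,0],
    [0,0,0],
    [0,0,0],
    [0,0,0],
    [0,0,0],
  ],
)

```text
clock: 25.62
tool_pos: [0.4714, -0.2898, 0.0036]
eef_rot: [0.976, 0.219, 0.001, 0.001]
contact_force: [-0.0, -0.3, -0.2]
opening: 0.999
finger_force: 0.0
```

Request:
servo_tool(
  translation=[
    [0,0,0],
    [0,0,0],
    [0,0,0],
    [0,0,0],
    [0,0,0],
    [0,0,0],
    [0,0,0],
    [0,0,0],
    [0,0,0],
  ],
  turn=[
    [0,0,0],
    [0,0,0],
    [0,0,0],
    [0,0,0],
    [0,0,0],
    [0,0,0],
    [0,0,0],
    [0,0,0],
    [0,0,0],
  ],
  grip=0,
  grip_force=30,
)

```text
clock: 26.75
tool_pos: [0.4708, -0.2894, 0.0027]
eef_rot: [0.976, 0.219, 0.0, 0.0]
contact_force: [1.0, -0.5, 0.2]
opening: 0.296
finger_force: 30.0
```

Request:
servo_tool(
  translation=[
    [0,0,-0.01],
    [0,0,-0.03],
    [0,0,-0.04],
    [0,0,-0.04],
    [0,0,0],
    [0,0,0],
    [0,0,0],
    [0,0,0],
    [0,0,0],
  ],
  turn=[
    [0,0,0],
    [0,0,0],
    [0,0,0],
    [0,0,0],
    [0,0,-0.165],
    [0,0,-0.165],
    [0,0,-0.165],
    [0,0,-0.165],
    [0,0,-0.165],
  ],
)

```text
clock: 27.88
tool_pos: [0.4705, -0.2895, 0.1234]
eef_rot: [0.805, 0.594, -0.0, 0.0]
contact_force: [-0.4, -1.6, -0.7]
opening: 0.29
finger_force: 30.0
```

Request:
servo_tool(
  translation=[
    [0.03,0.01,0],
    [0.03,0.01,0],
    [0.03,0.01,0],
    [0.03,0.01,0],
    [0.03,0.01,0],
    [0,0.01,0],
    [0,0,0],
    [0,0,0],
  ],
  turn=[
    [0,0,0],
    [0,0,0],
    [0,0,0],
    [0,0,0],
    [0,0,0],
    [0,0,0],
    [0,0,0],
    [0,0,0],
  ],
)

```text
clock: 28.88
tool_pos: [0.5718, -0.1661, 0.1227]
eef_rot: [0.807, 0.591, -0.001, 0.0]
contact_force: [-0.0, -0.4, -0.8]
opening: 0.292
finger_force: 30.0
```

```bash
python3 - <<'E'
from h import *
from plant import r,optics
import pickle
from scipy.optimize import minimize
d=optics.snapshot("wrist"); cv2.imwrite("pics/w_case.png",d["img"][:,:,::-1]); pickle.dump(d,open("wc.pkl","wb"))
hsv0=lambda i:cv2.cvtColor(i,cv2.COLOR_RGB2HSV)
def red(d,lo=-.01,hi=.012):
    P=pts(d); h=hsv0(d["img"]); 
    m=((h[...,0]<8)|(h[...,0]>172))&(h[...,1]>150)&(abs(P[...,0]-.603)<.08)&(abs(P[...,1]+.07)<.08)&(P[...,2]<hi)&(P[...,2]>lo)
    return P[m]
for n in ["wrist","side","scene"]:
    dd=d if n=="wrist" else pickle.load(open(n+".pkl","rb"))
    q=red(dd); f=(q[:,:2]*1000).astype(np.float32)
    R=cv2.minAreaRect(f); print(n,len(q),"red",np.round(R[0],1),np.round(R[1],1),round(R[2],1),"z",np.median(q[:,2]))
    P=pts(dd); m=(P[...,2]>.012)&(P[...,2]<.03)&(P[...,1]>-.15)&(P[...,1]<.02)&(P[...,0]>.54)&(P[...,0]<.68)
    f=(P[m][:,:2]*1000).astype(np.float32); R=cv2.minAreaRect(f); print("  black",len(f),np.round(R[0],1),np.round(R[1],1),round(R[2],1))
s=r.get_state(); print(s["clock"],s["q"].round(2),s["tool_pos"].round(4),s["eef_rot"].round(4))
E
```

```text
wrist 7002 red [602.3 -69. ] [86.9 71.2] 72.3 z 0.0027368193923690944
  black 7159 [601.4 -71.7] [118.6  72.3] 72.9
side 470 red [604.1 -64. ] [116.1  72.7] 73.5 z 0.0042656001731937645
  black 806 [603.1 -70. ] [128.7  76.1] 73.4
scene 672 red [602.5 -67.1] [119.8  78.6] 72.2 z 0.0036534968245489894
  black 852 [603.8 -68.9] [124.3  75.7] 73.1
28.925 [ 0.38  0.82 -0.32  1.75  0.39  0.64 -0.47] [ 0.5719 -0.1659  0.1227] [ 8.069e-01  5.907e-01 -8.000e-04  0.000e+00]
```

View pics/w_case.png

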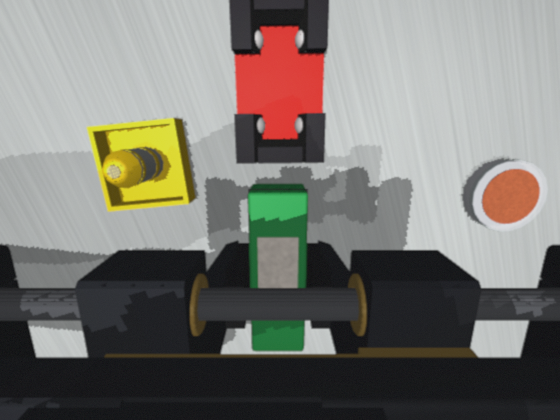

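Wrist view: the case sits straight ahead with its catches at (258..302, 38) and (260..302, 125), and the held box is level. Case centre ≈ (0.6024, -0.0691), yaw 72.5°. I'll move over it.

Request:
servo_tool(
  translation=[
    [0.03,-0.0008,0.01],
    [0.03,0,0.02],
    [0.03,0,0.02],
    [0.0098,0,0.01],
    [0,0,0],
    [0,0,0],
    [0,0,0],
    [0,0,0],
  ],
  turn=[
    [0,0,0],
    [0,0,0],
    [0,0,0],
    [0,0,0],
    [0,0,0],
    [0,0,0],
    [0,0,0],
    [0,0,0],
  ],
)

```text
clock: 29.92
tool_pos: [0.6024, -0.0699, 0.0632]
eef_rot: [0.807, 0.591, 0.0, 0.0]
contact_force: [-0.4, -0.8, -1.1]
opening: 0.29
finger_force: 30.0
```

```bash
python3 - <<'E'
from h import *
from plant import r,optics
d=optics.snapshot("wrist"); cv2.imwrite("pics/w_case2.png",d["img"][:,:,::-1])
P=pts(d); h=cv2.cvtColor(d["img"],cv2.COLOR_RGB2HSV)
g=(h[...,0]>45)&(h[...,0]<85)&(h[...,1]>100)
q=P[g]; print(len(q)); q=q[q[:,2]>.06]; R=cv2.minAreaRect((q[:,:2]*1000).astype(np.float32)); print("green",R,np.median(q[:,2]))
s=r.get_state(); print(s["clock"],s["tool_pos"].round(4),np.degrees(2*np.arctan2(s["eef_rot"][1],s["eef_rot"][0])))
E
```

```text
5421
green ((601.2883911132812, -68.22830963134766), (79.9873046875, 30.22073745727539), 71.88252258300781) 0.08407910078135003
29.975 [ 0.6023 -0.0696  0.0631] 72.47557905311876
```

View pics/w_case2.png

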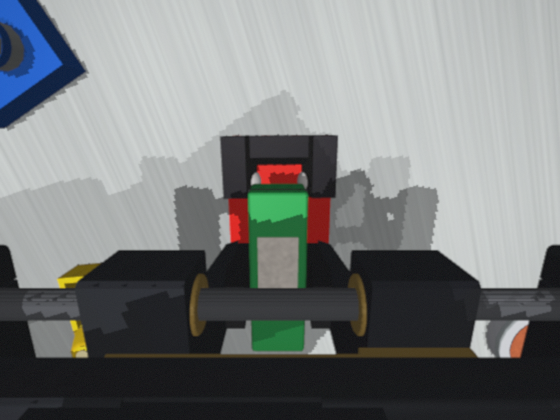

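The held box is centred over the cutout (box front edge (278,188), catches symmetric on either side). I'll lower it in.

Request:
servo_tool(
  translation=[
    [0,0,0.015],
    [0,0,0.015],
    [0,0,0.008],
    [0,0,0.004],
    [0,0,0.002],
    [0,0,0.002],
    [0,0,0],
  ],
  turn=[
    [0,0,0],
    [0,0,0],
    [0,0,0],
    [0,0,0],
    [0,0,0],
    [0,0,0],
    [0,0,0],
  ],
)

```text
clock: 30.85
tool_pos: [0.6024, -0.0689, 0.0169]
eef_rot: [0.806, 0.591, 0.0, 0.0]
contact_force: [0.4, 0.2, -0.8]
opening: 0.289
finger_force: 30.0
```

Request:
servo_tool(
  translation=[
    [0,0,0.001],
    [0,0,0.001],
    [0,0,0.001],
    [0,0,0],
  ],
  turn=[
    [0,0,0],
    [0,0,0],
    [0,0,0],
    [0,0,0],
  ],
)

```text
clock: 31.35
tool_pos: [0.6031, -0.069, 0.0139]
eef_rot: [0.806, 0.591, 0.001, 0.001]
contact_force: [2.2, -1.4, -0.3]
opening: 0.292
finger_force: 30.0
```

Request:
servo_tool(
  translation=[
    [0,0,0.001],
    [0,0,0.001],
    [0,0,0],
  ],
  turn=[
    [0,0,0],
    [0,0,0],
    [0,0,0],
  ],
)

```text
clock: 31.72
tool_pos: [0.6035, -0.0691, 0.012]
eef_rot: [0.806, 0.591, 0.001, 0.001]
contact_force: [3.6, -1.5, 1.0]
opening: 0.294
finger_force: 30.0
```

The wall is pushing sideways along tool +y, so I'll ease over by 1.2 mm and continue.

Request:
servo_tool(
  translation=[
    [0,0.0006,0],
    [0,0.0006,0],
    [0,0,0.001],
    [0,0,0],
  ],
  turn=[
    [0,0,0],
    [0,0,0],
    [0,0,0],
    [0,0,0],
  ],
)

```text
clock: 32.22
tool_pos: [0.6034, -0.0691, 0.0106]
eef_rot: [0.806, 0.592, 0.0, -0.0]
contact_force: [3.0, -1.0, 1.3]
opening: 0.292
finger_force: 30.0
```

Request:
servo_tool(
  translation=[
    [0,0.0005,0],
    [0,0.0005,0],
    [0,0,0.001],
    [0,0,0],
    [0,0,0],
  ],
  turn=[
    [0,0,0],
    [0,0,0],
    [0,0,0],
    [0,0,0],
    [0,0,0],
  ],
)

```text
clock: 32.85
tool_pos: [0.6036, -0.0693, 0.0093]
eef_rot: [0.806, 0.592, -0.001, -0.001]
contact_force: [0.5, 1.0, 0.3]
opening: 0.291
finger_force: 30.0
```

Request:
servo_tool(
  translation=[
    [0,0,0.001],
    [0,0,0.001],
    [0,0,0],
    [0,0,0],
  ],
  turn=[
    [0,0,0],
    [0,0,0],
    [0,0,0],
    [0,0,0],
  ],
)

```text
clock: 33.35
tool_pos: [0.6039, -0.0697, 0.0074]
eef_rot: [0.806, 0.591, -0.0, -0.0]
contact_force: [-1.3, 0.6, 0.1]
opening: 0.294
finger_force: 30.0
```

Request:
servo_tool(
  translation=[
    [0,0,0],
    [0,0,0],
    [0,0,0],
    [0,0,0],
    [0,0,-0.01],
    [0,0,-0.03],
    [0,0,-0.03],
    [0,0,-0.03],
    [0,0,0],
    [0,0,0],
  ],
  turn=[
    [0,0,0],
    [0,0,0],
    [0,0,0],
    [0,0,0],
    [0,0,0],
    [0,0,0],
    [0,0,0],
    [0,0,0],
    [0,0,0],
    [0,0,0],
  ],
  grip=0.55,
)

```text
clock: 34.6
tool_pos: [0.6039, -0.0697, 0.1074]
eef_rot: [0.806, 0.591, -0.0, -0.0]
contact_force: [0.6, -0.1, 0.2]
opening: 0.548
finger_force: 0.0
```

```bash
cat >> h.py <<'E'
def box():
    from plant import r,optics
    for n in ["wrist","side","scene"]:
        d=optics.snapshot(n); cv2.imwrite(f"pics/box_{n}.png",d["img"][:,:,::-1])
        P=pts(d); m=(P[...,2]>.0195)&(P[...,2]<.045); h=cv2.cvtColor(d["img"],cv2.COLOR_RGB2HSV)
        a=np.radians(72.5); u=np.array([np.cos(a),np.sin(a)]); w=np.array([-u[1],u[0]])
        L=(P[...,:2]-[.6028,-.0692])@u; W=(P[...,:2]-[.6028,-.0692])@w
        m&=(abs(L)<.045)&(abs(W)<.016); g=m&(h[...,0]>45)&(h[...,0]<85)&(h[...,1]>90)
        R=cv2.minAreaRect((P[g][:,:2]*1000).astype(np.float32)) if g.sum()>5 else None
        m&=abs(W)<.009
        print(n,g.sum(),R,"z along L:",[(int(c*1000),round(float(np.median(P[m&(abs(L-c)<.007)][:,2]))*1,4) if 0 else round(float(np.median(P[...,2][m&(abs(L-c)<.007)]))*1000,1)) for c in (-.03,-.015,0,.015,.03)])
        rim=(abs(W)>.022)&(abs(W)<.034)&(abs(L)>.03)&(abs(L)<.06)&(P[...,2]>.012)&(P[...,2]<.03); print("   rim z",np.median(P[...,2][rim])*1000)
    print(r.get_state()["clock"],r.get_state()["tool_pos"].round(4))
E
python3 -c "
from h import *
box()"
```

```text
wrist 1962 ((602.4279174804688, -68.19920349121094), (79.96184539794922, 25.842195510864258), 72.69375610351562) z along L: [(-30, 28.4), (-15, 28.8), (0, 28.9), (15, 28.9), (30, 28.4)]
   rim z 20.717042723186406
side 254 ((602.6436767578125, -68.02293395996094), (81.91201782226562, 28.102458953857422), 73.96955871582031) z along L: [(-30, 30.4), (-15, 30.3), (0, 30.5), (15, 30.7), (30, 30.0)]
   rim z 22.293109580878003
scene 309 ((604.2647094726562, -68.76502990722656), (79.69056701660156, 29.126502990722656), 72.31454467773438) z along L: [(-30, 29.4), (-15, 29.7), (0, 29.8), (15, 29.9), (30, 29.4)]
   rim z 21.582351152170176
34.75 [ 0.6036 -0.0696  0.1066]
```

View pics/box_wrist.png

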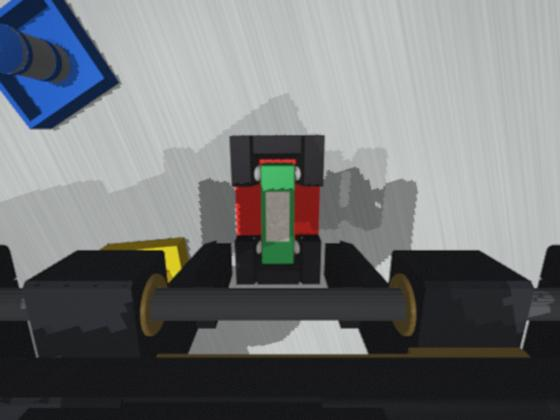

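The box is seated level, with its top about 1–1.5 mm above home. I'll close the fingers and press on the middle of the top.

Request:
servo_tool(
  translation=[
    [0.001,-0.0015,0],
    [0,0,0],
    [0,0,0],
    [0,0,0],
    [0,0,0.03],
    [0,0,0.025],
    [0,0,0.015],
    [0,0,0.004],
    [0,0,0],
    [0,0,0],
  ],
  turn=[
    [0,0,0],
    [0,0,0],
    [0,0,0],
    [0,0,0],
    [0,0,0],
    [0,0,0],
    [0,0,0],
    [0,0,0],
    [0,0,0],
    [0,0,0],
  ],
  grip=0,
)

```text
clock: 36.0
tool_pos: [0.6039, -0.0682, 0.0346]
eef_rot: [0.806, 0.591, 0.001, 0.001]
contact_force: [-0.0, -0.0, 0.6]
opening: 0.006
finger_force: 0.0
```

Request:
servo_tool(
  translation=[
    [0,0,0.002],
    [0,0,0.001],
    [0,0,0.001],
    [0,0,0.001],
    [0,0,0],
    [0,0,0],
  ],
  turn=[
    [0,0,0],
    [0,0,0],
    [0,0,0],
    [0,0,0],
    [0,0,0],
    [0,0,0],
  ],
)

```text
clock: 36.75
tool_pos: [0.6032, -0.0682, 0.0287]
eef_rot: [0.806, 0.591, -0.0, 0.0]
contact_force: [-0.2, -0.0, -0.1]
opening: 0.001
finger_force: 0.1
```

Request:
servo_tool(
  translation=[
    [0,0,0.0005],
    [0,0,0.0005],
    [0,0,0.0005],
    [0,0,0],
    [0,0,0],
  ],
  turn=[
    [0,0,0],
    [0,0,0],
    [0,0,0],
    [0,0,0],
    [0,0,0],
  ],
)

```text
clock: 37.38
tool_pos: [0.6034, -0.0681, 0.0275]
eef_rot: [0.806, 0.592, 0.0, 0.0]
contact_force: [-1.1, 0.1, 5.8]
opening: 0.007
finger_force: 2.7
```

Request:
servo_tool(
  translation=[
    [0,0,0.0005],
    [0,0,0.0005],
    [0,0,0],
    [0,0,0],
  ],
  turn=[
    [0,0,0],
    [0,0,0],
    [0,0,0],
    [0,0,0],
  ],
)

```text
clock: 37.88
tool_pos: [0.6034, -0.0682, 0.0275]
eef_rot: [0.806, 0.591, 0.0, 0.0]
contact_force: [-3.4, -0.1, 12.5]
opening: 0.005
finger_force: 6.5
```

Request:
servo_tool(
  translation=[
    [0,0,0.0005],
    [0,0,0.0005],
    [0,0,0],
    [0,0,0],
    [0,0,0],
  ],
  turn=[
    [0,0,0],
    [0,0,0],
    [0,0,0],
    [0,0,0],
    [0,0,0],
  ],
)

```text
clock: 38.5
tool_pos: [0.6034, -0.0681, 0.0275]
eef_rot: [0.806, 0.591, 0.0, 0.001]
contact_force: [-4.7, 0.7, 20.6]
opening: 0.006
finger_force: 10.3
```

Force rose to 20 N with no further travel, so the box has bottomed out. I'll lift off and check.

Request:
servo_tool(
  translation=[
    [0,0,-0.005],
    [0,0,-0.02],
    [0,0,-0.03],
    [0,0,-0.0275],
    [0,0,0],
    [0,0,0],
  ],
  turn=[
    [0,0,0],
    [0,0,0],
    [0,0,0],
    [0,0,0],
    [0,0,0],
    [0,0,0],
  ],
)

```text
clock: 39.25
tool_pos: [0.6028, -0.0683, 0.1074]
eef_rot: [0.806, 0.591, -0.0, -0.0]
contact_force: [-0.5, -0.3, -0.1]
opening: 0.003
finger_force: 0.0
```

```bash
python3 -c "
from h import *
box()"
```

```text
wrist 1227 ((605.3092651367188, -59.29414367675781), (61.48323059082031, 25.183712005615234), 71.77237701416016) z along L: [(-30, nan), (-15, 27.2), (0, 27.3), (15, 27.2), (30, 26.7)]
   rim z 20.729771940326113
side 227 ((602.1041259765625, -68.93939971923828), (85.16875457763672, 27.65571403503418), 73.48495483398438) z along L: [(-30, 28.2), (-15, 28.7), (0, 28.4), (15, 28.9), (30, 27.9)]
   rim z 22.398767934104367
scene 286 ((604.6135864257812, -68.99447631835938), (79.52848052978516, 28.208465576171875), 72.10037231445312) z along L: [(-30, 27.3), (-15, 27.9), (0, 27.8), (15, 27.9), (30, 27.4)]
   rim z 21.70964530708408
39.4 [ 0.6025 -0.0682  0.1067]
  return _methods._mean(a, axis=axis, dtype=dtype,
  ret = ret.dtype.type(ret / rcount)
```

View pics/box_scene.png

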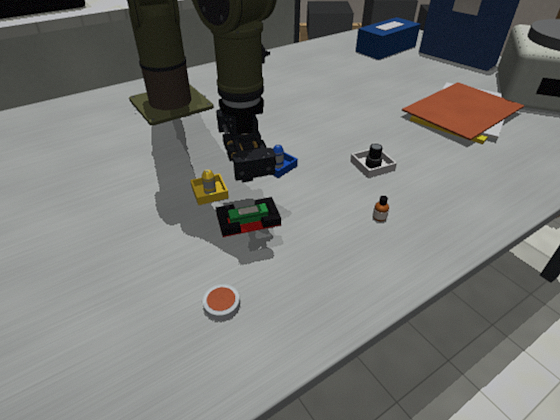

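The scene shows the box home in the case (248,212), and the three parts upright in their trays. The bottle (380,209) and dish (221,301) haven't moved. Handing in.

```bash
python3 -c "
from plant import r
print(r.finish_job())"
```

```text
the job is handed in; nothing more can be done
None
```

The job is handed in at about 39 s: by the cameras, both objectives and the eyepiece stand upright in their trays, the slide box is pressed home and level, label up, and the oil bottle and dish have not moved.

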